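# Uncover the coil test socket and plug in the five-blade test plug

### The job

Swing the yellow cover of the grey test socket aside towards you, a good quarter turn, so that the slots lie fully clear. Then pick up the blue test plug and lower it straight in so that all five blades enter their own slots (either way round) and its shoulder sits fully home on the socket; leave it there with the cover open, and leave the other things on the bench where they are.

Things in the scene. Friction and masses are not known exactly. Their poses are not given: they have to be found in the camera images.
- socket: Light grey test socket block, bolted down, 60 (x) by 140 (y) by 40 mm high. Origin on the bench under the middle of the slot row; block from y = -88 to +52 mm, 6 mm high feet 18 mm beyond each end. Five equal slots in its top in a row along y, at y = -36, -18, 0, 18, 36 mm; each 27 mm along x, 8 mm along y, 26 mm deep, chamfered.
- slot_row (a point): Middle of the slot row on the flat top face of the socket, 40 mm above its origin; axes as the socket's. Tall instruments stand on the right of the bench (y below -0.1 m beyond x = 0.55 m, up to about 0.4 m high): from the start, draw the arm in before swinging it left past them.
- cover (a joint): Angle (rad) of the yellow cover about its upright pivot screw: 0 = along the slot row, hiding it; grows counterclockwise seen from above (towards the socket's -x, the robot's side), stop at 1.9. At 1.57 it is square to the row; the plug's body needs 1.3 or more to pass. Stays where left; friction 0.06 N m (0.6 N at the knob). Starts at 0 to 0.25.
- cover_pivot (a point): Top of the pivot screw, on the socket at y = -70 mm, 50 mm above the bench. Its axes turn with the cover, which points along its y: a flat yellow plate 34 mm wide with round ends, 4 mm thick, top 45 mm above the bench, reaching 122 mm from the pivot.
- cover_knob (a point): Centre of the top of the black round upright knob near the cover's free end: 16 mm diameter, 26 mm tall above the plate (with a 22 mm wide, 2 mm high foot flange), 100 mm from the pivot axis. Its top is 71 mm above the bench.
- plug: Loose blue plug, 0.11 to 0.22 kg, 68 mm high, standing on five brass blades. Origin midway between the blade tips, z up, blade row along y: y = -36, -18, 0, 18, 36 mm, each 24 mm along x, 5 along y, 22 long, ends rounded. Shoulder 30 (x) by 94 (y), z 22 to 36 mm; grip rib above it 16 (x) by 70 (y), z 36 to 68 mm: grip across its 16 mm. The same turned half round.
- plug_shoulder (a point): Middle of the underside of the plug's shoulder, 22 mm above the blade tips; it meets slot_row when the plug is fully home.
- plug_grip (a point): Middle of the top of the plug's grip rib, 68 mm above the blade tips.
- nippers: Bystander: nippers with red handles, 128 x 58 x 11 mm, lying loose; origin at the centre of the underside.
- marker: Bystander: white marker with a red end, 147 mm long, lying loose; origin at the centre of the underside.
- jig: Bystander: black coil jig block with a light steel top and a small pin, 53 x 53 x 47 mm, loose; origin at the centre of the underside.
- spool_empty: Bystander: empty cream spool, 40 mm diameter, 50 mm tall, standing loose; origin at the centre of the underside.

How it is judged:
By the outcome, as a careful person would: the job done as asked, in the order asked, and still so for the second after the job is handed in, with the robot touching nothing.
It also fails if it takes over 59 s, if anything falls off the work surface, if the arm or the gripper's body presses on something with over 40 N, if the wrist force passes 120 N, or if a joint passes its speed limit or range.

### The arm

A 6-joint arm with a two-finger parallel gripper is mounted at the origin on a cart in front of the work surface, level with it; the furniture and walls round the work are solid. World frame = base frame: x ahead of the robot, y to its left, z up, the work surface at z = 0. Lengths are in m, angles in rad, forces in N, time in s.
With the tool pointing down it reaches from about 0.375 to 0.9 m from the base axis. Payload 3.1 kg.
Tool frame: the origin (TCP) lies on the centre line of the jaws, within the pads' length; the fingertips stand 22 mm ahead of it and the grasp point (between the pads) lies 3 mm ahead of it; z points along the fingers, y is the line along which they close (so a half turn about z gives the same grasp; the last joint's range is limited). The gripper opens to 85 mm and grips with 20 to 120 N. Pads are 22 mm wide; open, the fingers measure 114 mm over their backs; the gripper's body (76 mm by 85 mm) begins 54 mm behind the grasp point. The pads swing forward as they close: fully open they stand 13 mm farther back than shut.
Start: joints at [-1.407, 0.527, 1.433, -0, 1.181, -0.178], TCP at [0.21, -0.589, 0.253] pointing down, gripper open.
Joint ranges: [-3.08, 3.08], [-0.75, 2.2], [0.22, 2.44], [-1.43, 4.57], [0, 2.65], [-2.85, 2.85]. Speed limits (rad/s): [2.79, 2.79, 3.14, 3.14, 3.14, 3.14].

### API

Orientations are given as a unit quaternion [x, y, z, w].
In Python, from station import manip gives the robot as it stands.
- The arm moves only by the tool jog_arm, called as name([rows], argument=value, ...), one row to a line, values as JSON. Schema: {"type":"object","properties":{"offsets":{"type":"array","items":{"type":"array","items":{"type":"number"},"minItems":5,"maxItems":5},"minItems":1,"maxItems":20},"clamp_n":{"type":"number"},"only":{"type":"string"},"quiet":{"type":"boolean"},"lines":{"type":"string"}},"required":["offsets"],"additionalProperties":false}. offsets is a list of rows, 1 to 20 of them, each of 5 numbers: dx, dy, dz in shares of 0.75 m (1.0 is 0.75 m), then a turn about the tool's z in shares of 2 rad (1.0 is 2 rad), then the opening from 0.0 (shut) to 1.0 (fully open); each row is the pose to reach, as a shift and turn from the pose commanded when the call began, along the tool's axes at that moment; what a row does not reach only later rows make up. A row lasts 1/10 s, in which the tool goes at most 0.05 m and 0.15 rad, less where a joint would pass 70% of its speed; a pose out of reach is approached as far as the arm can. The fingers move at their own pace and stop on an object; clamp_n is the grip in N (left out, the last holds). Time passes only in rows, so rows that do not move let the fingers close. The tool returns the time, the measured TCP pose, the force, the opening and the grip force at its end. only (a regular expression) keeps the lines of the reply that match it, lines (a string "A,B") keeps lines A to B, and quiet returns only ok. Shift and turn numbers lie between -1 and 1, and a call with a number outside is refused. Input that does not fit is refused with a message, and nothing moves.
- manip.sense(): the state, without advancing time (a new reading comes with each control period).
- manip.snapshot(name): name is "scene" or "side" or "wrist"; returns a dict with "pixels" (420x560x3 uint8, red, green, blue), "range_z" (420x560 float32, m along the optical axis (not along the pixel's ray), 0 where there is no reading), "fov_y" (degrees; the focal length in pixels is half the picture's height over the tangent of half this angle, whatever the lens; pixels are square), "cx", "cy" (the principal point, pixels), "R" (3x3) and "t" (3): a world point X has camera coordinates R X + t; the wrist camera has in their place "hand_eye" (4x4, takes a point from camera to tool coordinates, whose origin is the TCP and whose axes are the flange's). Camera axes: x right, y down, z forward; pixel columns grow to the right and rows downward; lengths in m; the calibration is good to about 2 mm. A picture is of the moment at which its call begins: read the wrist's pose just before it.
- manip.sign_off(): hands the job in; it is judged then, once.
The state is a dict: "t": time; "q": joint angles; "qd": joint speeds; "tau": joint torques, N m; "tcp_pos": TCP position; "tool_rot": TCP orientation; "force": force on the tool from outside, world axes, zero at the start; "ft_torque": the same for the moment, N m; "finger_gap": opening from 0.0 (shut) to 1.0 (fully open); "gripper_force": force on a finger pad.
Only numpy, scipy, OpenCV 4.12 (cv2) and the standard library are available. Lean on these libraries where they do the work, as an engineer would, in place of code of your own. Each camera call takes 0.05 s, during which the arm holds its last target. There are 200 camera calls.

## Working session

There is one attempt and no reset: what is moved stays moved. The work goes in short steps, Python scripts to look and compute and a tool call to move; the robot and the scene stay as the last step left them, time stands still between calls to the robot, and variables do not carry over. Pictures are saved under pics/ and viewed, at most 10 in all, crops included, and the job is handed in when it is done.

```bash
ls; mkdir -p pics; cat > h.py <<'E'
import numpy as np, cv2
from station import manip
from scipy.spatial.transform import Rotation as Ro
def cam(name):
    s=manip.sense(); d=manip.snapshot(name)
    f=210/np.tan(np.radians(d["fov_y"])/2)
    if name=="wrist":
        T=np.eye(4);T[:3,:3]=Ro.from_quat(s["tool_rot"]).as_matrix();T[:3,3]=s["tcp_pos"]
        C=T@np.array(d["hand_eye"]); R=C[:3,:3];o=C[:3,3]
    else:
        R=np.array(d["R"]).T;o=-R@np.array(d["t"])
    d.update(f=f,Rw=R,o=o); return d
def plane(d,uv,z):
    uv=np.atleast_2d(uv).astype(float)
    r=np.c_[(uv[:,0]-d["cx"])/d["f"],(uv[:,1]-d["cy"])/d["f"],np.ones(len(uv))]@d["Rw"].T
    return d["o"]+r*((z-d["o"][2])/r[:,2])[:,None]
def cloud(d):
    v,u=np.mgrid[:420,:560]; z=d["range_z"]
    P=np.stack([(u-d["cx"])/d["f"]*z,(v-d["cy"])/d["f"]*z,z],-1)@d["Rw"].T+d["o"]
    P[z==0]=np.nan; return P
def save(d,n): cv2.imwrite("pics/"+n,d["pixels"][:,:,::-1])
E
python3 - <<'E'
from h import *
for n in("scene","side"):
    d=cam(n); save(d,n+"0.png"); print(n,d["o"].round(3),d["Rw"][:,2].round(2),d["f"])
    hsv=cv2.cvtColor(d["pixels"],cv2.COLOR_RGB2HSV);P=cloud(d)
    for c,lo,hi in(("yel",(22,120,80),(35,255,255)),("blue",(100,120,50),(125,255,255))):
        m=cv2.inRange(hsv,lo,hi);k,l,st,ce=cv2.connectedComponentsWithStats(m)
        for i in range(1,k):
            if st[i,4]>60: print(c,st[i],ce[i].round(),np.nanmedian(P[l==i],0).round(3))
print(manip.sense())
E
```

```text
pics
station.py
scene [0.05  0.76  0.746] [ 0.46 -0.63 -0.63] 532.6079430407302
yel [300 185  38  28  82] [317. 201.] [ 0.512 -0.004  0.045]
yel [ 64 273  28  17  83] [ 79. 282.] [0.758 0.429 0.022]
blue [396   8  44  23 393] [415.  22.] [ 0.823 -1.146  0.034]
blue [ 96 146  20  11 111] [105. 151.] [0.951 0.178 0.106]
blue [ 186  266   55   40 1191] [212. 285.] [0.53  0.304 0.041]
side [0.295 0.741 0.595] [ 0.26 -0.76 -0.6 ] 383.31112215323475
yel [276 183  34  29 355] [293. 197.] [ 0.524 -0.015  0.044]
yel [189 199  14  14  93] [196. 206.] [0.754 0.07  0.011]
yel [  82  271   90   68 3499] [126. 304.] [0.713 0.394 0.02 ]
blue [345  39  12  12  88] [350.  45.] [ 0.718 -1.616  0.03 ]
blue [  74  166   56   43 1199] [100. 187.] [0.874 0.211 0.119]
blue [  11  171   60   50 1140] [ 41. 196.] [0.905 0.343 0.174]
blue [490 181  32   9 144] [509. 185.] [-0.153 -0.85  -0.261]
blue [ 41 229  50  49 767] [ 65. 254.] [0.905 0.344 0.027]
blue [211 264  49  44 981] [235. 286.] [0.532 0.306 0.04 ]
{'t': 0.1, 'q': array([-1.40651483e+00,  5.28348610e-01,  1.43377411e+00,  2.20296586e-05,
        1.18138409e+00, -1.78510146e-01]), 'qd': array([-0.00012338, -0.00046274, -0.00176614, -0.00048991,  0.00108813,
        0.00019105]), 'tau': array([-4.58398317e-04, -4.43305600e+01, -1.78586179e+01, -1.54499498e-04,
        3.88858927e-03,  2.24438857e-06]), 'tcp_pos': array([ 0.21000186, -0.58803192,  0.25244655]), 'tool_rot': array([ 9.85347922e-01,  1.70553675e-01,  1.69948074e-05, -9.56979868e-04]), 'force': array([-0.14100778,  0.24043423, -0.31039245]), 'ft_torque': array([0.01989228, 0.01329518, 0.04116868]), 'gripper_force': 0.0, 'finger_gap': 1.0012193413344386}
```

View pics/scene0.png

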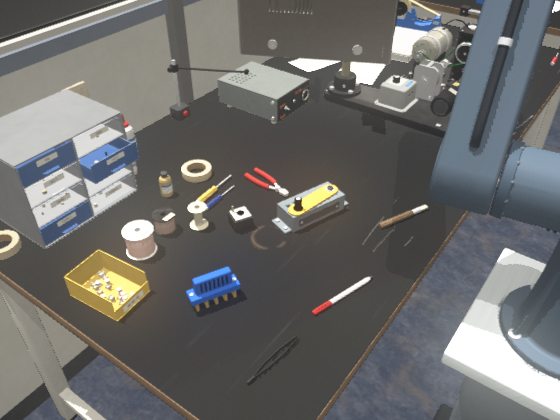

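View pics/side0.png

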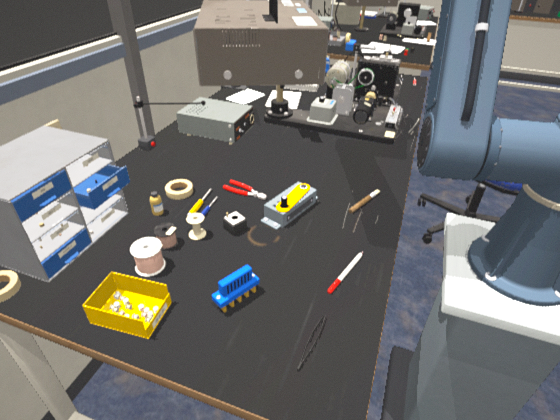

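The scene view shows the socket at about (312,205), with the black knob at (298,203). The plug is at (213,287) and the marker at (342,296). I'll draw the arm in and swing left, turning on the way.

The manual's scale: shifts go in shares of 0.75 m and turns go in shares of 2 rad. Converting my numbers, -0.48 m / 0.75 = -0.64, -0.35 m / 0.75 = -0.4667, -1.2 rad / 2 = -0.6.

jog_arm([
  [0.24,-0.32,-0.0667,-0.15,1],
  [0.24,-0.32,-0.0667,-0.15,1],
  [0.24,-0.32,-0.0667,-0.3,1],
  [0.24,-0.32,-0.0667,-0.3,1],
  [0.24,-0.32,-0.0667,-0.3,1],
  [0.24,-0.32,-0.0667,-0.45,1],
  [0.4333,-0.4667,-0.0667,-0.6,1],
  [0.4333,-0.4667,-0.0667,-0.6,1],
  [0.4333,-0.4667,-0.0667,-0.6,1],
  [0.4333,-0.4667,-0.0667,-0.6,1],
  [0.5333,-0.64,-0.0667,-0.6,1],
  [0.5333,-0.64,-0.0667,-0.6,1],
  [0.5333,-0.64,-0.0667,-0.6,1],
  [0.5333,-0.64,-0.0667,-0.6,1],
])

```text
t: 1.5
tcp_pos: [0.4248, 0.0037, 0.303]
tool_rot: [0.714, 0.7, 0.001, -0.001]
force: [-0.8, -1.1, -1.0]
finger_gap: 1.001
gripper_force: 0.0
```

```bash
python3 - <<'E'
from h import *
d=cam("wrist"); save(d,"w1.png"); print(d["o"],d["Rw"].round(2),d["f"]); print(manip.sense()["q"])
E
```

```text
[0.42624184 0.08731567 0.42464233] [[ 1.   -0.02 -0.01]
 [-0.02 -0.95 -0.32]
 [-0.    0.32 -0.95]] 309.2092956331919
[-2.62010710e-01  1.85668644e-01  1.83914539e+00  1.13590044e-04
  1.11772547e+00 -2.41284318e-01]
```

View pics/w1.png

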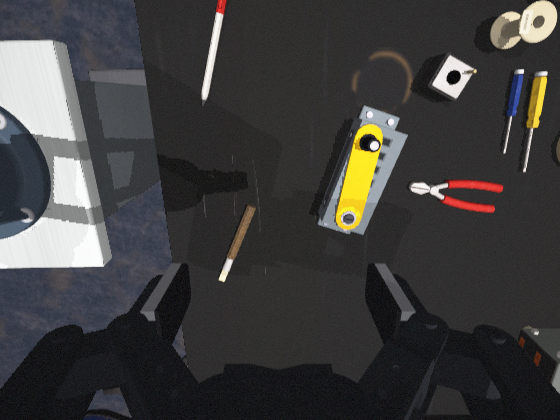

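The wrist view shows the cover, with its knob at (370,145) and its pivot screw at (348,218). The foot screws of the socket are at about (370,115) and (391,122). Next I measure the knob, the pivot and the plug.

```bash
python3 - <<'E'
from h import *
d=cam("wrist");P=cloud(d);hsv=cv2.cvtColor(d["pixels"],cv2.COLOR_RGB2HSV)
print("rough knob",plane(d,(370,145),.071),"pivot",plane(d,(348,218),.05))
z=P[...,2]; roi=np.zeros(z.shape,bool);roi[90:245,300:420]=1
k=roi&(z>.060)&(z<.085); print("knob pts",k.sum(),P[k].mean(0).round(4),P[k].min(0).round(4),P[k].max(0).round(4))
y=(cv2.inRange(hsv,(20,110,60),(35,255,255))>0)&roi
c=cv2.minAreaRect(np.float32(plane(d,np.argwhere(y)[:,::-1],.045)[:,:2])); print("cover",c,np.median(z[y]))
t=roi&(z>.030)&(z<.0425)&~y
c=cv2.minAreaRect(np.float32(P[t][:,:2])); print("top",c)
for n in("scene","side"):
    d=cam(n);P=cloud(d);h=cv2.cvtColor(d["pixels"],cv2.COLOR_RGB2HSV)
    m=(cv2.inRange(h,(100,110,40),(125,255,255))>0)&(abs(P[...,0]-.53)<.1)&(abs(P[...,1]-.305)<.1)
    t=m&(P[...,2]>.060)
    u=np.argwhere(t)[:,::-1]; print(n,t.sum(),cv2.minAreaRect(np.float32(P[t][:,:2])),np.median(P[t],0))
E
```

```text
rough knob [[0.5297675  0.02980724 0.071     ]] pivot [[ 0.51450535 -0.06764729  0.05      ]]
knob pts 184 [0.5322 0.0332 0.0707] [0.5255 0.0251 0.0601] [0.5408 0.0403 0.0746]
cover ((0.5247567892074585, -0.013873063027858734), (0.1380481868982315, 0.0353703498840332), 79.43702697753906) nan
top ((0.531794011592865, -0.016921207308769226), (0.14046216011047363, 0.06152281537652016), 71.0485610961914)
scene 348 ((0.5340341329574585, 0.30010005831718445), (0.06948790699243546, 0.01785985566675663), 61.991085052490234) [0.53334075 0.30271607 0.06684732]
side 290 ((0.534653902053833, 0.3002404272556305), (0.069509357213974, 0.017350241541862488), 61.96792984008789) [0.53389911 0.30276313 0.06693324]
```

To row units: 0.18 m / 0.75 = 0.24, 0.108 m / 0.75 = 0.144, 0.15 rad / 2 = 0.075.

jog_arm([
  [0.0413,0.144,0,0.075,0.35],
  [0.0413,0.144,0,0.0825,0.35],
  [0.0413,0.144,0,0.0825,0.35],
  [0.0413,0.144,0.1333,0.0825,0.35],
  [0.0413,0.144,0.1333,0.0825,0.35],
  [0.0413,0.144,0.24,0.0825,0.35],
  [0.0413,0.144,0.24,0.0825,0.35],
  [0.0413,0.144,0.24,0.0825,0.35],
  [0.0413,0.144,0.24,0.0825,0.35],
])

```text
t: 2.6
tcp_pos: [0.5344, 0.0243, 0.1234]
tool_rot: [0.773, 0.635, -0.0, -0.0]
force: [0.1, -0.8, 0.1]
finger_gap: 0.348
gripper_force: 0.0
```

```bash
python3 - <<'E'
from h import *
d=cam("side");P=cloud(d); a=d["pixels"][130:260,200:400];b=cv2.resize(a,None,fx=4,fy=4);cv2.imwrite("pics/s1.png",b[:,:,::-1])
E
```

```text
(no output)
```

View pics/s1.png

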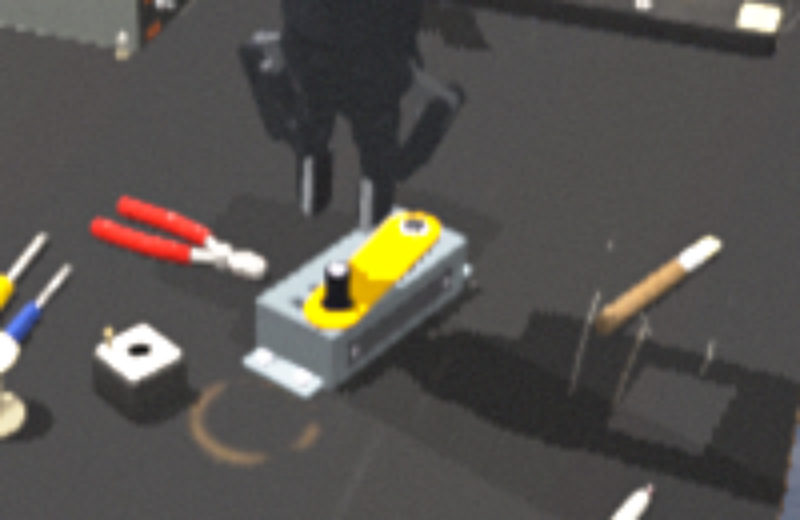

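The side view shows the fingers hovering above the cover, still short of the knob (crop pixel 338,270). I'll shift 8 mm and go down.

To row units: 0.047 m / 0.75 = 0.0627, 0.02 m / 0.75 = 0.0267.

jog_arm([
  [0.0107,-0.004,0,0,0.35],
  [0.0107,-0.004,0,0,0.35],
  [0.0107,-0.004,0,0,0.35],
  [0.0107,-0.004,0.0267,0,0.35],
  [0.0107,-0.004,0.0627,0,0.35],
  [0.0107,-0.004,0.0627,0,0.35],
  [0.0107,-0.004,0.0627,0,0.35],
])

```text
t: 3.35
tcp_pos: [0.5329, 0.0345, 0.0766]
tool_rot: [0.772, 0.636, -0.0, -0.0]
force: [0.0, -0.4, 0.7]
finger_gap: 0.35
gripper_force: 0.0
```

To row units: -0.22 m / 0.75 = -0.2933, -0.2 m / 0.75 = -0.2667, -1.6 rad / 2 = -0.8.

jog_arm([
  [-0.0013,-0.02,0,-0.075,0.35],
  [-0.006,-0.04,0,-0.15,0.35],
  [-0.0133,-0.058,0,-0.225,0.35],
  [-0.0233,-0.0753,0,-0.3,0.35],
  [-0.036,-0.0907,0,-0.375,0.35],
  [-0.0507,-0.104,0,-0.45,0.35],
  [-0.0667,-0.116,0,-0.525,0.35],
  [-0.0853,-0.124,0,-0.6,0.35],
  [-0.104,-0.1307,0,-0.675,0.35],
  [-0.124,-0.1333,0,-0.75,0.35],
  [-0.1373,-0.1333,0,-0.8,0.35],
  [-0.1373,-0.1333,0,-0.8,0.35],
  [-0.1373,-0.1333,0,-0.8,0.35],
  [-0.1373,-0.1333,-0.0667,-0.8,0.35],
  [-0.1373,-0.1333,-0.1333,-0.8,0.35],
  [-0.1373,-0.1333,-0.2,-0.8,0.35],
  [-0.1373,-0.1333,-0.2667,-0.8,0.35],
  [-0.1373,-0.1333,-0.2933,-0.8,0.35],
  [-0.1373,-0.1333,-0.2933,-0.8,0.35],
])

```text
t: 5.25
tcp_pos: [0.417, -0.0476, 0.3002]
tool_rot: [0.082, 0.997, -0.001, 0.005]
force: [1.0, -0.1, -0.2]
finger_gap: 0.35
gripper_force: 0.0
```

```bash
python3 - <<'E'
from h import *
for n in("wrist","side"):
    d=cam(n); save(d,n+"2.png")
E
```

```text
(no output)
```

View pics/side2.png

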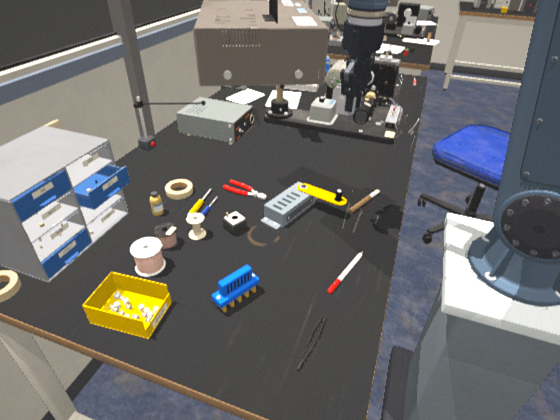

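The side view shows the cover swung open, with its knob at (340,195). The slots at (290,203) are clear. Next I check the slots in the wrist view.

View pics/wrist2.png

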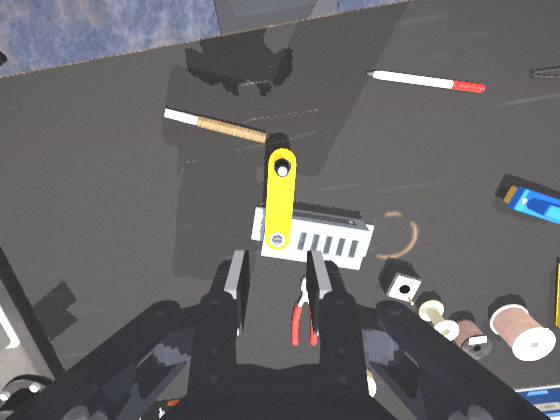

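The wrist view shows five slots at about (302..355, 243) and the cover pointing away from the row towards the robot, roughly square to it. I'll hover over the row for a better look.

To row units: -0.12 m / 0.75 = -0.16, 0.115 m / 0.75 = 0.1533, 1.74 rad / 2 = 0.87.

jog_arm([
  [-0.16,0.1533,0,0.075,0.6],
  [-0.16,0.1533,0,0.15,0.6],
  [-0.16,0.1533,0,0.225,0.6],
  [-0.16,0.1533,0,0.3,0.6],
  [-0.16,0.1533,0,0.375,0.6],
  [-0.16,0.1533,0,0.45,0.6],
  [-0.16,0.1533,0,0.525,0.6],
  [-0.16,0.1533,0,0.6,0.6],
  [-0.16,0.1533,0,0.675,0.6],
  [-0.16,0.1533,0,0.75,0.6],
  [-0.16,0.1533,0,0.825,0.6],
  [-0.16,0.1533,0,0.87,0.6],
  [-0.16,0.1533,0,0.87,0.6],
  [-0.16,0.1533,0,0.87,0.6],
  [-0.16,0.1533,0,0.87,0.6],
])

```text
t: 6.85
tcp_pos: [0.5517, 0.0464, 0.2953]
tool_rot: [0.814, 0.581, -0.001, -0.001]
force: [0.4, -0.3, -1.1]
finger_gap: 0.599
gripper_force: 0.0
```

```bash
cat > slots.py <<'E'
from h import *
def slots(d,n=None):
    g=cv2.cvtColor(d["pixels"],cv2.COLOR_RGB2GRAY).astype(float)
    # orthographic top view of z=.04 plane, 0.5 mm/px
    xs=np.arange(.46,.62,.0005);ys=np.arange(-.09,.09,.0005)
    X,Y=np.meshgrid(xs,ys); C=(np.stack([X,Y,0*X+.04],-1)-d["o"])@d["Rw"]
    u=(C[...,0]/C[...,2]*d["f"]+d["cx"]).astype(np.float32);v=(C[...,1]/C[...,2]*d["f"]+d["cy"]).astype(np.float32)
    o=cv2.remap(g.astype(np.uint8),u,v,cv2.INTER_LINEAR)
    m=cv2.threshold(o,0,255,cv2.THRESH_BINARY_INV+cv2.THRESH_OTSU)[1]
    L=[]
    for c in cv2.findContours(m,cv2.RETR_LIST,cv2.CHAIN_APPROX_NONE)[0]:
        (a,b),(w,h),t=cv2.minAreaRect(c)
        if 18<max(w,h)*.5<34 and 3<min(w,h)*.5<13: L.append((xs[0]+a*.0005,ys[0]+b*.0005,max(w,h)*.5,min(w,h)*.5))
    L=np.array(L)
    if len(L): print(L[L[:,1].argsort()].round(4))
    if n: cv2.imwrite("pics/"+n,np.hstack([cv2.resize(o,None,fx=1.2,fy=1.2),cv2.resize(m,None,fx=1.2,fy=1.2)]))
    return L
E
python3 - <<'E'
from slots import *
d=cam("wrist"); slots(d,"o3.png")
for n in("side","scene"):slots(cam(n))
E
```

```text
[[ 5.26600e-01 -3.29000e-02  2.77141e+01  8.17300e+00]
 [ 5.32500e-01 -1.61000e-02  2.75118e+01  8.22190e+00]
 [ 5.38200e-01  7.00000e-04  2.71956e+01  8.06380e+00]
 [ 5.44200e-01  1.75000e-02  2.75258e+01  7.73280e+00]
 [ 5.49900e-01  3.48000e-02  2.71956e+01  7.43140e+00]]
[[ 5.26000e-01 -3.19000e-02  2.16616e+01  5.53400e+00]
 [ 5.38700e-01  1.10000e-03  2.27684e+01  4.42720e+00]
 [ 5.43700e-01  1.85000e-02  2.24522e+01  4.26910e+00]
 [ 5.50300e-01  3.61000e-02  2.17037e+01  4.86650e+00]]
[[ 5.25900e-01 -3.23000e-02  2.81443e+01  7.90570e+00]
 [ 5.31900e-01 -1.56000e-02  2.60888e+01  7.90570e+00]
 [ 5.37800e-01  1.40000e-03  2.69780e+01  7.78320e+00]
 [ 5.42900e-01  1.90000e-02  2.60363e+01  7.43170e+00]
 [ 5.48900e-01  3.57000e-02  2.52969e+01  6.86210e+00]]
```

View pics/o3.png

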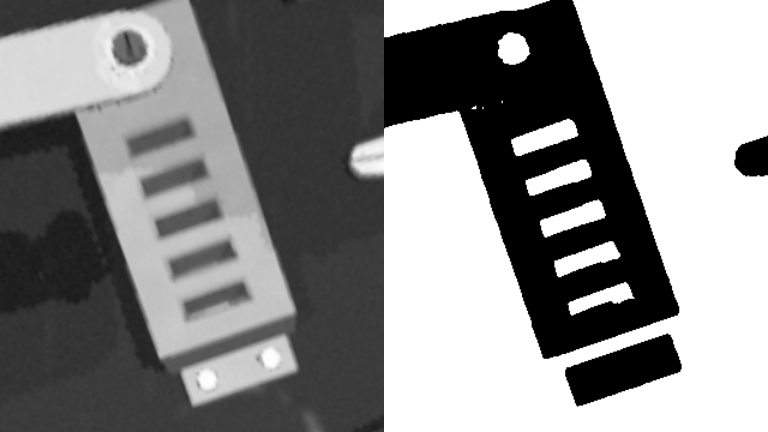

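The top-down view shows all five slots cleanly clear of the cover. The slot centre is at (0.538, 0.001) and the row lies at 71°. On to the plug.

To row units: 0.265 m / 0.75 = 0.3533, -0.095 m / 0.75 = -0.1267, 0.158 rad / 2 = 0.079.

jog_arm([
  [0.3533,-0.1267,0,0.025,1],
  [0.3533,-0.1267,0,0.05,1],
  [0.3533,-0.1267,0,0.079,1],
  [0.3533,-0.1267,0,0.079,1],
  [0.3533,-0.1267,0,0.079,1],
  [0.3533,-0.1267,0,0.079,1],
  [0.3533,-0.1267,0,0.079,1],
  [0.3533,-0.1267,0,0.079,1],
  [0.3533,-0.1267,0,0.079,1],
])

```text
t: 7.9
tcp_pos: [0.549, 0.3266, 0.2962]
tool_rot: [0.858, 0.514, -0.0, 0.0]
force: [0.1, 0.5, -0.9]
finger_gap: 1.001
gripper_force: 0.0
```

```bash
python3 - <<'E'
from h import *
for n in("wrist","scene","side"):
    d=cam(n);P=cloud(d);h=cv2.cvtColor(d["pixels"],cv2.COLOR_RGB2HSV)
    m=(cv2.inRange(h,(98,100,30),(128,255,255))>0)&(abs(P[...,0]-.534)<.1)&(abs(P[...,1]-.30)<.1)
    t=m&(P[...,2]>.058)
    if n=="wrist":save(d,"w4.png")
    uv=np.argwhere(t)[:,::-1]
    if len(uv): print(n,t.sum(),cv2.minAreaRect(np.float32(plane(d,uv,.068)[:,:2])),cv2.minAreaRect(np.float32(P[t][:,:2])),np.median(P[t][:,2]))
print(manip.sense()["q"])
E
```

```text
wrist 776 ((0.28472596406936646, 0.1650850772857666), (0.42040684819221497, 0.4819265305995941), 80.23595428466797) ((0.5152491331100464, 0.316683828830719), (0.08465313911437988, 0.09056084603071213), 64.13081359863281) 0.0688044690376565
scene 371 ((0.5302925109863281, 0.30358073115348816), (0.07083438336849213, 0.02478807047009468), 63.23515701293945) ((0.5346487164497375, 0.30034148693084717), (0.06891954690217972, 0.019085006788372993), 62.81460952758789) 0.06684066368443242
side 335 ((0.5324026942253113, 0.3046419620513916), (0.07202636450529099, 0.022195331752300262), 63.183074951171875) ((0.5347086191177368, 0.30081313848495483), (0.06868205964565277, 0.016879161819815636), 63.23872756958008) 0.06691222705647404
[ 3.61483269e-01  5.04631016e-01  1.34578320e+00 -2.09379761e-04
  1.29140961e+00  8.54530050e-01]
```

View pics/w4.png

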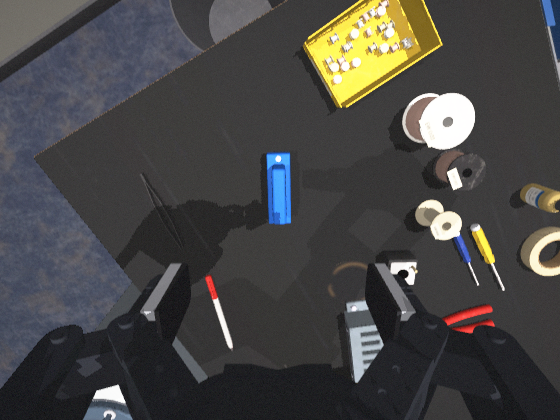

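The wrist view shows the plug at about (279,190), with its rib nearly aligned with the tool's x axis. I'll refine the measurement inside that ROI.

```bash
python3 - <<'E'
from h import *
d=cam("wrist");P=cloud(d);h=cv2.cvtColor(d["pixels"],cv2.COLOR_RGB2HSV)
roi=np.zeros((420,560),bool);roi[140:240,255:305]=1
for zmin in(.055,.064):
    t=roi&(P[...,2]>zmin)&(P[...,2]<.075);uv=np.argwhere(t)[:,::-1]
    print(t.sum(),cv2.minAreaRect(np.float32(plane(d,uv,.068)[:,:2])),P[t].mean(0))
b=roi&(cv2.inRange(h,(98,100,40),(128,255,255))>0)&(P[...,2]<.045)&(P[...,2]>.025)
t=roi&(P[...,2]>.025)&(P[...,2]<.045)
print("shoulder",cv2.minAreaRect(np.float32(P[b][:,:2])))
s=manip.sense();x=Ro.from_quat(s["tool_rot"]).as_matrix();print(s["tcp_pos"],np.arctan2(x[1,0],x[0,0]))
E
```

```text
784 ((0.5352885723114014, 0.3000228703022003), (0.07128338515758514, 0.016441714018583298), 62.2215690612793) [0.53605773 0.30096323 0.06830657]
747 ((0.5353548526763916, 0.2992287874221802), (0.07012737542390823, 0.016175804659724236), 63.29250717163086) [0.5356846  0.30013064 0.06868323]
shoulder ((0.5349473357200623, 0.2988278567790985), (0.09343695640563965, 0.02998151257634163), 63.413414001464844)
[0.54935421 0.32646092 0.29648863] 1.0778654709022442
```

To row units: 0.235 m / 0.75 = 0.3133, 0.21 m / 0.75 = 0.28, -0.02 rad / 2 = -0.01.

jog_arm([
  [-0.04,0,0.0667,-0.01,0.7],
  [-0.04,0,0.1333,-0.01,0.7],
  [-0.04,0,0.2,-0.01,0.7],
  [-0.04,0,0.24,-0.01,0.7],
  [-0.04,0,0.28,-0.01,0.7],
  [-0.04,0,0.3133,-0.01,0.7],
  [-0.04,0,0.3133,-0.01,0.7],
  [-0.04,0,0.3133,-0.01,0.7],
])

```text
t: 8.9
tcp_pos: [0.5353, 0.3008, 0.0615]
tool_rot: [0.853, 0.522, -0.0, -0.0]
force: [-0.3, 0.1, 0.1]
finger_gap: 0.703
gripper_force: 0.0
```

jog_arm([
  [0,0,0,0,0],
  [0,0,0,0,0],
  [0,0,0,0,0],
  [0,0,0,0,0],
  [0,0,0,0,0],
  [0,0,0,0,0],
  [0,0,0,0,0],
], clamp_n=60)

```text
t: 9.6
tcp_pos: [0.5355, 0.3018, 0.0628]
tool_rot: [0.853, 0.523, 0.001, 0.0]
force: [-1.2, 0.1, 5.8]
finger_gap: 0.175
gripper_force: 59.4
```

To row units: -0.265 m / 0.75 = -0.3533, -0.15 m / 0.75 = -0.2, -0.139 rad / 2 = -0.0695.

jog_arm([
  [0,0,-0.04,0,0],
  [0,0,-0.08,0,0],
  [0,0,-0.1333,0,0],
  [0,0,-0.1867,0,0],
  [0,0,-0.1867,0,0],
  [-0.0667,0.0347,-0.1867,0,0],
  [-0.1333,0.0693,-0.1867,-0.02,0],
  [-0.2,0.104,-0.1867,-0.045,0],
  [-0.2667,0.1387,-0.1867,-0.0695,0],
  [-0.32,0.1667,-0.1867,-0.0695,0],
  [-0.3533,0.184,-0.1867,-0.0695,0],
  [-0.3533,0.184,-0.1867,-0.0695,0],
  [-0.3533,0.184,-0.1867,-0.0695,0],
  [-0.3533,0.184,-0.1867,-0.0695,0],
  [-0.3533,0.184,-0.1867,-0.0695,0],
])

```text
t: 11.1
tcp_pos: [0.5371, 0.0041, 0.2009]
tool_rot: [0.814, 0.581, -0.0, -0.0]
force: [0.6, 1.0, -1.1]
finger_gap: 0.173
gripper_force: 58.9
```

```bash
cat > held.py <<'E'
from slots import *
d=cam("wrist");save(d,"w5.png")
s=manip.sense();R=Ro.from_quat(s["tool_rot"]).as_matrix();print(s["tcp_pos"],np.arctan2(R[1,0],R[0,0]),R[2,:2])
for n in("wrist","scene","side"):
    if n!="wrist":d=cam(n)
    P=(cloud(d)-s["tcp_pos"])@R
    h=cv2.cvtColor(d["pixels"],cv2.COLOR_RGB2HSV)
    m=(cv2.inRange(h,(98,100,30),(128,255,255))>0)&(abs(P[...,0])<.08)&(abs(P[...,1])<.04)&(abs(P[...,2]-.02)<.04)
    q=P[m]; print(n,len(q))
    if len(q)>30:
        print(q.min(0).round(4),q.max(0).round(4))
        a=q[(q[:,2]>.018)&(q[:,2]<.04)]; print(" rect",cv2.minAreaRect(np.float32(a[:,:2])))
    if n!="wrist": slots(d)
E
python3 held.py
```

```text
[0.53719993 0.00414273 0.20104564] 1.241231184241385 [ 3.54634216e-05 -8.05833347e-04]
wrist 5900
[-0.0488 -0.0156 -0.0141] [0.0447 0.0146 0.0387]
 rect ((-0.0020170919597148895, -0.000530625693500042), (0.09348954260349274, 0.03022134117782116), 0.049778010696172714)
scene 662
[-0.0503 -0.019  -0.0131] [0.0464 0.0203 0.0402]
 rect ((-0.0022260770201683044, -0.0036962274461984634), (0.09672991931438446, 0.03126991167664528), 2.503873825073242)
[[ 5.31500e-01 -1.54000e-02  2.62928e+01  7.48850e+00]
 [ 5.37300e-01  1.50000e-03  2.65631e+01  7.90570e+00]
 [ 5.42400e-01  1.90000e-02  2.56313e+01  7.68310e+00]
 [ 5.48700e-01  3.54000e-02  2.49820e+01  6.95700e+00]]
side 459
[-0.0472 -0.0225 -0.0075] [0.0466 0.0186 0.0405]
 rect ((0.0011700019240379333, -0.00839339941740036), (0.09574562311172485, 0.030216818675398827), 10.943435668945312)
[[5.37500e-01 1.80000e-03 2.16616e+01 4.74340e+00]
 [5.43600e-01 1.87000e-02 2.24522e+01 5.37590e+00]
 [5.49900e-01 3.57000e-02 2.15000e+01 4.18000e+00]]
```

View pics/w5.png

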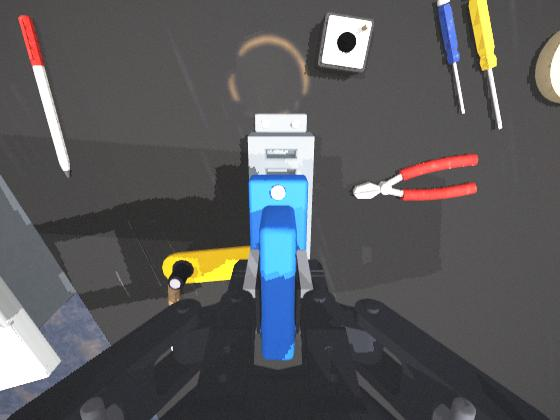

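The wrist view shows the held plug at (278,270), aligned with the socket below. It is centred in the tool frame at (-2, -0.5) mm with zero skew. I'll make a fine correction and lower to just above the slots.

To row units: 0.086 m / 0.75 = 0.1147, 0.04 m / 0.75 = 0.0533.

jog_arm([
  [-0.0013,0.0035,0,0,0],
  [-0.0013,0.0035,0.0533,0,0],
  [-0.0013,0.0035,0.0933,0,0],
  [-0.0013,0.0035,0.1147,0,0],
  [-0.0013,0.0035,0.1147,0,0],
  [-0.0013,0.0035,0.1147,0,0],
  [-0.0013,0.0035,0.1147,0,0],
])

```text
t: 11.95
tcp_pos: [0.5408, 0.0007, 0.1165]
tool_rot: [0.814, 0.581, 0.001, 0.001]
force: [-0.3, 0.2, -1.4]
finger_gap: 0.177
gripper_force: 58.8
```

```bash
python3 held.py
```

```text
[0.54078546 0.00064855 0.11661057] 1.239031379258014 [0.00035895 0.00292677]
wrist 6088
[-0.0483 -0.0154 -0.0139] [0.0448 0.0147 0.0388]
 rect ((-0.0017702467739582062, -0.0002926262095570564), (0.030060365796089172, 0.09312199056148529), 89.94296264648438)
scene 537
[-0.0494 -0.0181 -0.0077] [0.0466 0.0146 0.0413]
 rect ((-0.0014034286141395569, -0.0016146078705787659), (0.03260380029678345, 0.09604326635599136), 89.76905059814453)
side 403
[-0.0469 -0.0232 -0.0193] [0.0463 0.0198 0.0398]
 rect ((-0.0001900605857372284, -0.002972237765789032), (0.09383699297904968, 0.02931862697005272), 2.0793168544769287)
[[ 0.5799 -0.0349 19.7    12.8   ]
 [ 0.5206  0.033  22.2515  7.9284]]
```

To row units: -0.002 m / 0.75 = -0.0027, 0.001 m / 0.75 = 0.0013.

jog_arm([
  [0.0013,-0.0027,0,0,0],
  [0.0013,-0.0027,0,0,0],
  [0.0013,-0.0027,0,0,0],
  [0.0013,-0.0027,0,0,0],
  [0.0013,-0.0027,0,0,0],
  [0.0013,-0.0027,0,0,0],
])

```text
t: 12.7
tcp_pos: [0.5382, 0.0023, 0.1153]
tool_rot: [0.814, 0.581, -0.0, -0.0]
force: [0.8, 0.8, -1.5]
finger_gap: 0.176
gripper_force: 58.8
```

```bash
python3 held.py | head -4
```

```text
[0.53815106 0.00233017 0.11526823] 1.2387335551930447 [-1.08723554e-05 -6.94974207e-05]
wrist 6440
[-0.0498 -0.0154 -0.0142] [0.0447 0.0146 0.039 ]
 rect ((-0.002545662224292755, -0.0004749726504087448), (0.09454915672540665, 0.029961351305246353), 0.10845054686069489)
```

To row units: 0.018 m / 0.75 = 0.024, 0.012 m / 0.75 = 0.016.

jog_arm([
  [0.0007,0.0011,0.0053,0,0],
  [0.0007,0.0011,0.0107,0,0],
  [0.0007,0.0011,0.016,0,0],
  [0.0007,0.0011,0.0187,0,0],
  [0.0007,0.0011,0.0213,0,0],
  [0.0007,0.0011,0.024,0,0],
  [0.0007,0.0011,0.024,0,0],
])

```text
t: 13.55
tcp_pos: [0.5389, 0.0026, 0.097]
tool_rot: [0.814, 0.581, -0.0, -0.0]
force: [0.6, 0.6, -1.4]
finger_gap: 0.173
gripper_force: 58.8
```

No contact force with the tips about 6 mm below the socket face, so the blades are in their slots. Continuing down.

To row units: 0.0175 m / 0.75 = 0.0233, 0.0165 m / 0.75 = 0.022.

jog_arm([
  [0,0,0.0053,0,0],
  [0,0,0.0107,0,0],
  [0,0,0.0147,0,0],
  [0,0,0.0173,0,0],
  [0,0,0.02,0,0],
  [0,0,0.022,0,0],
  [0,0,0.0233,0,0],
  [0,0,0.0233,0,0],
])

```text
t: 14.35
tcp_pos: [0.539, 0.0025, 0.0809]
tool_rot: [0.814, 0.581, 0.0, 0.0]
force: [-1.6, -0.3, 7.3]
finger_gap: 0.176
gripper_force: 60.1
```

To row units: 0.002 m / 0.75 = 0.0027, 0.001 m / 0.75 = 0.0013.

jog_arm([
  [0,0,0.0013,0,0],
  [0,0,0.0027,0,0],
  [0,0,0.0027,0,0],
])

```text
t: 14.65
tcp_pos: [0.5391, 0.0025, 0.0809]
tool_rot: [0.814, 0.581, 0.0, 0.0]
force: [-4.0, 0.7, 22.0]
finger_gap: 0.175
gripper_force: 62.2
```

jog_arm([
  [0,0,0,0,0.6],
  [0,0,-0.0027,0,0.6],
  [0,0,-0.0027,0,0.6],
  [0,0,-0.0027,0,0.6],
  [0,0,-0.04,0,0.6],
  [0,0,-0.0933,0,0.6],
  [0,0,-0.16,0,0.6],
  [0,0,-0.2267,0,0.6],
  [0,0,-0.2267,0,0.6],
  [0,0,-0.2267,0,0.6],
])

```text
t: 15.65
tcp_pos: [0.5395, 0.0026, 0.2489]
tool_rot: [0.814, 0.581, 0.001, 0.001]
force: [-0.5, 0.3, -0.3]
finger_gap: 0.602
gripper_force: 0.0
```

```bash
python3 - <<'E'
from h import *
for n in("wrist","scene","side"):
    d=cam(n);P=cloud(d);h=cv2.cvtColor(d["pixels"],cv2.COLOR_RGB2HSV)
    m=(cv2.inRange(h,(98,100,30),(128,255,255))>0)&(abs(P[...,0]-.538)<.06)&(abs(P[...,1])<.07)&(P[...,2]<.15)
    z=P[m][:,2]; hi=m&(P[...,2]>.079);lo=m&(P[...,2]<.06)&(P[...,2]>.047)
    print(n,m.sum(),"rib top",np.median(P[hi][:,2]),"shoulder top",np.median(P[lo][:,2]),P[hi].mean(0))
    if n=="side": cv2.imwrite("pics/s6.png",cv2.resize(d["pixels"][140:260,190:390],None,fx=4,fy=4)[:,:,::-1])
E
```

```text
wrist 2412 rib top 0.08671087657929777 shoulder top 0.05482266203709979 [0.53864649 0.00259186 0.08647777]
scene 738 rib top 0.08496498067507119 shoulder top 0.05329216939792203 [0.53587181 0.00449886 0.08460539]
side 517 rib top 0.08449900788874504 shoulder top 0.05279915369773425 [0.53703534 0.00598088 0.08400373]
```

View pics/s6.png

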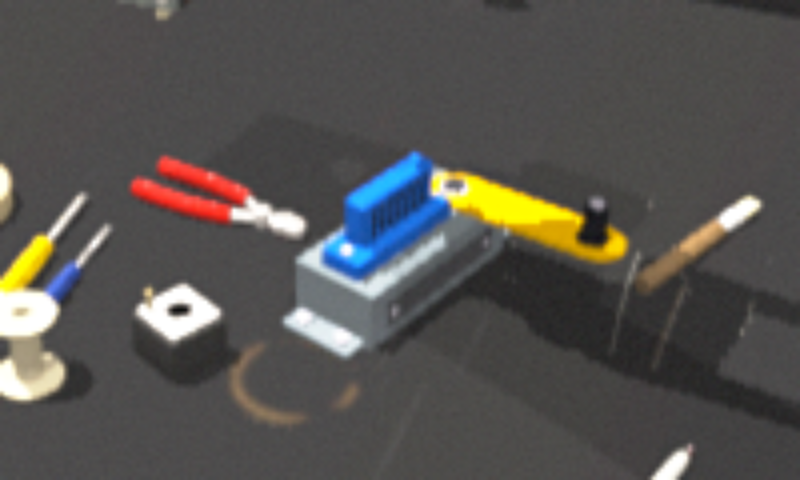

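The side view shows the plug flat on the socket at crop (390,215), with the cover open and the nearby bystanders in place. The rib top is at 0.086 m, as expected when the plug is fully home.

```bash
python3 -c "
from station import manip
print(manip.sign_off())"
```

```text
the job is handed in; nothing more can be done
None
```

The cover is swung open clear of the slots, and the blue plug sits fully home in the socket, released with the arm clear; I handed the job in at about 16 s.

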